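Hang the airflow vane and hold the sprung gate half open

ROBOT

A 6-joint arm with a two-finger parallel gripper is mounted at the origin on the work surface. World frame = base frame: x ahead of the robot, y to its left, z up, the work surface at z = 0. Lengths are in m, angles in rad, forces in N, time in s.
With the tool pointing down it reaches from about 0.375 to 0.9 m from the base axis. Payload 3.1 kg.
Tool frame: the origin (TCP) lies at the centre of the arm's flange, where the gripper is bolted on; the fingertips stand 182 mm ahead of it and the grasp point (between the pads) lies 164 mm ahead of it; z points along the fingers, x is the direction in which the jaws open and shut, and the axes are right-handed (so a half turn about z gives the same grasp; the last joint's range is limited). The gripper opens to 87 mm and grips with 3 to 60 N. Pads are 19 mm wide; open, the fingers measure 117 mm over their backs; the gripper's body (75 mm by 190 mm) begins 51 mm behind the grasp point.
Start: joints at [0.95, 0.527, 1.433, -0, 1.181, -0.178], TCP at [0.268, 0.565, 0.405] pointing down, gripper open.
Joint ranges: [-3.08, 3.08], [-0.75, 2.2], [0.22, 2.44], [-1.43, 4.57], [0, 2.65], [-2.85, 2.85]. Speed limits (rad/s): [2.79, 2.79, 3.14, 3.14, 3.14, 3.14].

INTERFACE

Orientations are given as a unit quaternion [x, y, z, w].
In Python, from rig import status, eyes, robot gives the robot as it stands. The module is installed in compiled form; this text tells all that it offers.
- The arm moves only by the tool step_arm, never from a script. Its argument "steps" is a list of rows, each a list of 7 numbers: the closure, from -1 (fully open) to 1 (shut), so that 0 is half open, then the shift along the tool's x, y, z each as a share of 0.025 m, from -1 to 1, then the turn, a rotation vector about the tool's x, y, z each as a share of 8 degrees, from -1 to 1. In form: [[jaw, dx, dy, dz, rx, ry, rz], ...]. A call has exactly 10 rows; each row shifts and turns the commanded pose from where the row before left it, along the tool's axes as they then stand; what a row does not reach is not made up. A row lasts 1/10 s, in which the tool goes at most 50 mm and 8.59 degrees, less where a joint would pass 70% of its speed; a pose out of reach is approached as far as the arm can. A call with a number of a shift or a turn outside -1 to 1 is refused whole. A call with a gripper value outside its range is refused whole. The fingers move at their own pace and stop on an object; "squeeze" is the grip in N (left out, the last holds). Time passes only in rows, so rows that do not move let the fingers close, or fill a call up. It gives the time, the measured TCP pose, the force and the opening at its end, in the units of the state.
- status.get_obs(): the state, without advancing time (a new reading comes with each control period).
- eyes.camera(name): name is "scene" or "side" or "wrist"; returns (picture, depth): 384x512x3 uint8, red, green, blue; 384x512 float32, m along the optical axis (not along the pixel's ray), 0 where there is no reading.
- eyes.camera_info(name): a dict with "K" (3x3 intrinsics, pixels), "R" (3x3) and "t" (3): a world point X has camera coordinates R X + t. Camera axes: x right, y down, z forward; pixel columns grow to the right and rows downward; lengths in m; the calibration is good to about 2 mm. The wrist camera is an equidistant fisheye: a pixel r from the principal point sees the ray r / f radians off the axis. A picture is of the moment at which its call begins: read the wrist's pose just before it. camera_info takes no time and is no camera call; for the wrist camera it gives the pose at the moment of the call.
- robot.hand_in(): hands the job in, once; it reports no verdict.
The state is a dict: "time": time; "q": joint angles; "joint_velocities": joint speeds; "joint_torque": joint torques, N m; "position": TCP position; "tool_rot": TCP orientation; "ft_force": force on the tool from outside, world axes, zero at the start; "moment": the same for the moment, N m; "grip_width": finger opening in m.
Only numpy, scipy, OpenCV 4.12 (cv2) and the standard library are available. Lean on these libraries where they do the work, as an engineer would, in place of code of your own. Each camera call takes 0.05 s, during which the arm holds its last target.

TASK

Set up an airflow reading on the fan test box: take the hanger with the rectangular plate off its stand, hook it over the horizontal rail of the box at the rail's loading end (the robot's right, to the right of the rib), slide it along the rail, without lifting it off again, until it is level with the steel pointer, and let go of it there. Then push the sprung gate on the front of the box top to half its travel, where the gate's nib meets the middle mark, and finish the program while still holding it there against its spring. Leave everything else as it is.

Things in the scene. Friction and masses are not known exactly. Their poses are not given: they have to be found in the camera images.
- test_box: grey fan test box fixed to the bench, 240 (x) x 360 (y) x 90 mm high, blue motor behind. Origin: centre of its underside; its -x side faces the robot, +y to the robot's left. A steel rail on two end posts runs along its y above the rear of its top; a 6 mm high rib on the top, across the rail line at y = -50 mm, bounds the rail's loading end. The sprung gate lies on the front of the top
- rail_mid (a point): middle of the rail, on its axis (box frame 70, 0, 180 mm); axes as the box's, y along the rail. The rail is 12 mm round, carried by 12 mm posts at y = -165 and +165 mm that rise no higher than the rail
- loading_end (a point): point on the rail's axis in the middle of the loading end (box frame 70, -90, 180 mm), the part of the rail between the rib (y = -50 mm) and the right post; the hanger's centre belongs there when it is hooked on
- pointer: dark steel pointer standing on the box top 38 mm behind the rail, 52 mm high, 12 mm wide, pointed at its top; origin: centre of its foot, on the box top; axes as the box's. It stands 0 to 95 mm left of the box's middle; the hanger belongs level with it: same position along the rail
- vane: hanger to be hung, 160 g: aluminium hook open downward, legs 24 mm apart inside, a plate 64 (y) x 50 (z) x 4 mm on the front leg, balance weight on the rear leg. Origin: axis of the 12 mm bar it is seated on; y along the bar, z up. Plate at x = -14, down to z = -75 mm; rear leg to z = -24, weight to x = +26 mm. Starts on a stand, bar axis 104 mm up, posts 118 mm apart. May hang either way round
- vane_tab (a point): point to grip on the hanger's upright black tab, 34 mm above the hanger's origin; the tab is 14 mm (x) by 22 mm (y), from 8 to 52 mm above the origin. The hook's V-shaped roof centres itself on the bar
- gate (a joint): travel of the sprung gate, m: 0 shut (where it starts and where its spring returns it when released), grows as the gate slides to the box's +y, 0.080 at its end stop; half travel is 0.040. The spring pushes back with 2.4 N at 0, rising by 1.2 N per 10 mm (about 7 N at half travel)
- gate_handle (a point): grip point on the gate's upright black handle, 128 mm above the bench; handle 22 (x) x 16 (y) mm, 96 to 146 mm above the bench; box frame x = -65, y = -40 mm when shut; moves with the gate. Guide strips beside it, tops 100 mm up; on the front strip dark marks for shut, half (longer, level with the box's middle) and open meet the nib at the handle's middle
- bearing: bystander: steel bearing ring, 48 mm across, 15 mm high, lying flat
- screwdriver: bystander: screwdriver lying flat
- bolt_can: bystander: steel can, 70 mm across, 90 mm high
- wood_block: bystander: wooden block 60 x 100 x 35 mm
- end_shield: bystander: cast aluminium motor end shield, 100 mm across, 34 mm high, lying flat
- disc_hanger: bystander: a second hanger with the same hook, black tab and balance weight, but with a small round disc (44 mm) instead of the rectangular plate. Hangs on the other stand; origin and axes as for the vane hanger
Mind the look-alikes: they are no part of the job. What is shaped like the vane but blue or turquoise is not meant.

How it is judged:
By the outcome, as a careful person would: the job done as asked, in the order asked, and still so for the second after the job is handed in, while the arm keeps its last pose, push and grip.
It also fails if it takes over 58 s, if anything falls off the work surface, if the arm or the gripper's body presses on something with over 40 N, if the wrist force passes 120 N, or if a joint passes its speed limit or range.

## Working session

There is one attempt and no reset: what is moved stays moved. The work goes in short steps, Python scripts to look and compute and a tool call to move; the robot and the scene stay as the last step left them, time stands still between calls to the robot, and variables do not carry over. Pictures are saved under pics/ and viewed, and the job is handed in when it is done.

Besides the shell and the picture viewer there is one more tool, called after "Call:" as name(argument=value, ...), one argument or row to a line, values as JSON. step_arm: Moves the arm, as the interface text tells. Its arguments: {"type":"object","properties":{"steps":{"type":"array"},"squeeze":{"type":"number"}},"required":["steps"]}

```bash
mkdir -p pics; cat > h.py <<'E'
import numpy as np, cv2, pickle
from rig import status, eyes, robot
def snap(n, tag):
    i=eyes.camera_info(n); p,d=eyes.camera(n)
    np.savez(f'{tag}.npz',p=p,d=d,K=i['K'],R=i['R'],t=i['t'])
    cv2.imwrite(f'pics/{tag}.png',cv2.cvtColor(p,cv2.COLOR_RGB2BGR))
    return p,d,i
def load(tag):
    z=np.load(f'{tag}.npz'); return z
def pt(z,u,v,d=None):
    K,R,t=z['K'],z['R'],z['t']
    if d is None: d=z['d'][int(round(v)),int(round(u))]
    c=np.array([(u-K[0,2])/K[0,0]*d,(v-K[1,2])/K[1,1]*d,d])
    return R.T@(c-t)
def plane(z,u,v,h):
    K,R,t=z['K'],z['R'],z['t']
    r=R.T@np.array([(u-K[0,2])/K[0,0],(v-K[1,2])/K[1,1],1]); o=-R.T@t
    return o+r*(h-o[2])/r[2]
def cloud(z):
    K,R,t=z['K'],z['R'],z['t']; d=z['d']
    v,u=np.mgrid[:d.shape[0],:d.shape[1]]
    c=np.stack([(u-K[0,2])/K[0,0]*d,(v-K[1,2])/K[1,1]*d,d],-1)
    return (c-t)@R
E
python3 - <<'E'
from h import *
for n in ['scene','side','wrist']:
    p,d,i=snap(n,n+'0'); print(n,i)
print(status.get_obs())
E
```

```text
scene {'K': array([[385.30822487,   0.        , 251.97365331],
       [  0.        , 385.30822487, 194.89069132],
       [  0.        ,   0.        ,   1.        ]]), 'R': array([[-3.28819331e-01,  9.44392823e-01,  2.07636646e-04],
       [ 5.35489470e-01,  1.86628178e-01, -8.23663129e-01],
       [-7.77900299e-01, -2.70725172e-01, -5.67079366e-01]]), 't': array([ 0.17601366, -0.18392995,  1.79704905])}
side {'K': array([[419.0209123 ,   0.        , 245.41875045],
       [  0.        , 419.0209123 , 188.04994792],
       [  0.        ,   0.        ,   1.        ]]), 'R': array([[ 9.01568851e-01, -4.32634905e-01,  8.03362595e-04],
       [-3.28601088e-01, -6.85978041e-01, -6.49196005e-01],
       [ 2.81415941e-01,  5.85030911e-01, -7.60620734e-01]]), 't': array([-0.48076465,  0.25787987,  1.31647265])}
wrist {'K': array([[297.31863964,   0.        , 261.14442271],
       [  0.        , 297.31863964, 189.34679881],
       [  0.        ,   0.        ,   1.        ]]), 'R': array([[ 0.42933106,  0.90314651, -0.00110365],
       [ 0.86100215, -0.40892724,  0.30241331],
       [ 0.27267221, -0.13078567, -0.95317625]]), 't': array([-0.62301084, -0.0368074 ,  0.39274254])}
{'time': 0.15, 'q': array([ 9.49513348e-01,  5.28244538e-01,  1.43356979e+00, -7.55640621e-06,
        1.18143606e+00, -1.78484062e-01]), 'joint_velocities': array([-0.00129519, -0.00116642, -0.00340608,  0.00121148, -0.00097588,
        0.00090203]), 'joint_torque': array([ 3.24615312e-04, -4.40430236e+01, -1.76842618e+01,  6.33433973e-02,
        5.52597188e-02, -8.31311809e-05]), 'position': array([0.26760882, 0.56452921, 0.40401332]), 'tool_rot': array([ 8.45123227e-01,  5.34570897e-01, -7.66715888e-04,  3.14920632e-04]), 'ft_force': array([0.27285345, 0.36488217, 0.06764267]), 'moment': array([-0.0171039 , -0.00357102, -0.00450993]), 'grip_width': 0.08711766308534041}
```

View pics/scene0.png

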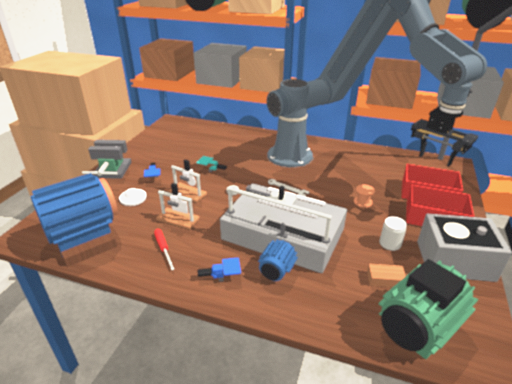

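View pics/side0.png

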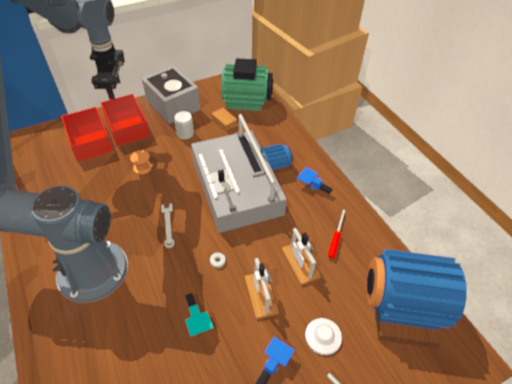

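View pics/wrist0.png

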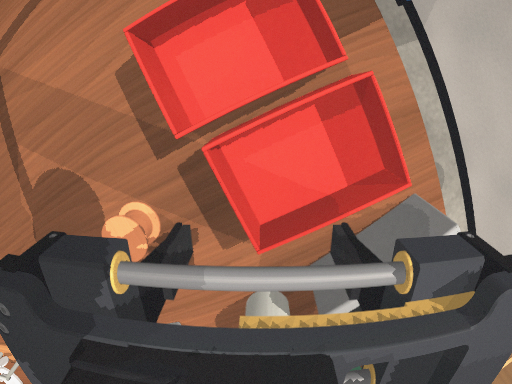

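The box is at side (238,180). Two hangers on stands: side (262,290) and (302,258), which are scene (185,180) and (178,205). I'll enlarge both to tell them apart.

```bash
python3 - <<'E'
from h import *
a=cv2.imread('pics/side0.png');b=cv2.imread('pics/scene0.png')
A=cv2.resize(a[220:330,235:335],(400,440),interpolation=cv2.INTER_CUBIC)
B=cv2.resize(b[150:240,145:225],(391,440),interpolation=cv2.INTER_CUBIC)
cv2.imwrite('pics/c1.png',np.hstack([A,B]))
C=cv2.resize(a[110:240,180:310],(780,600)[:1]*1+(600,),interpolation=cv2.INTER_CUBIC) if 0 else cv2.resize(a[110:240,180:310],(600,600),interpolation=cv2.INTER_CUBIC)
cv2.imwrite('pics/c2.png',C)
D=cv2.resize(b[170:285,210:355],(756,600),interpolation=cv2.INTER_CUBIC)
cv2.imwrite('pics/c3.png',D)
E
```

```text
(no output)
```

View pics/c1.png

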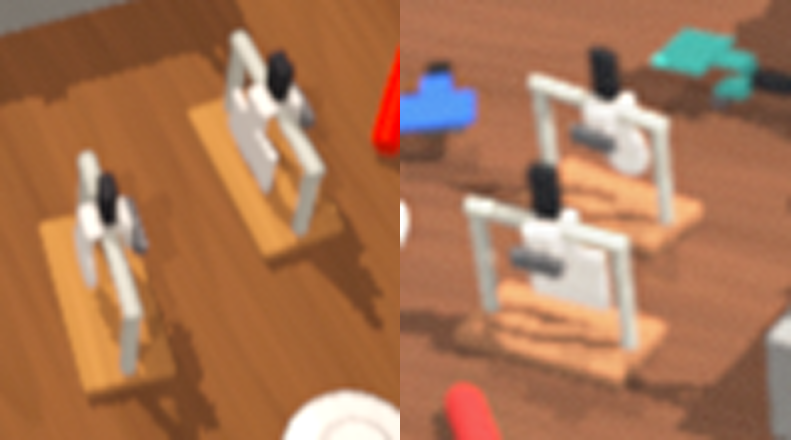

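View pics/c2.png

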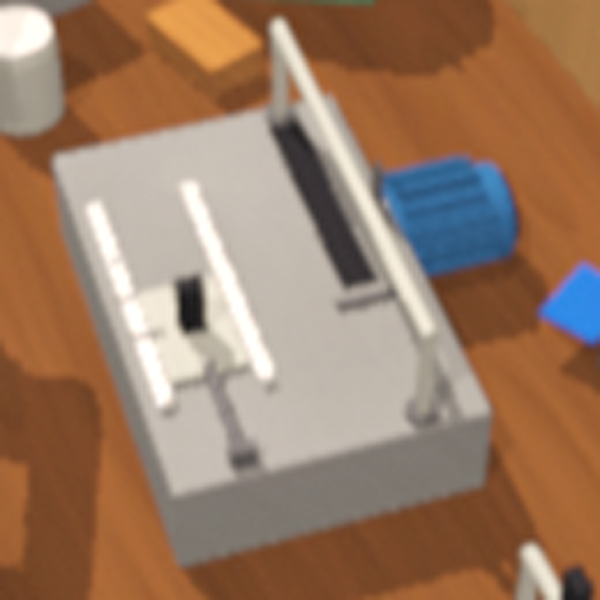

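View pics/c3.png

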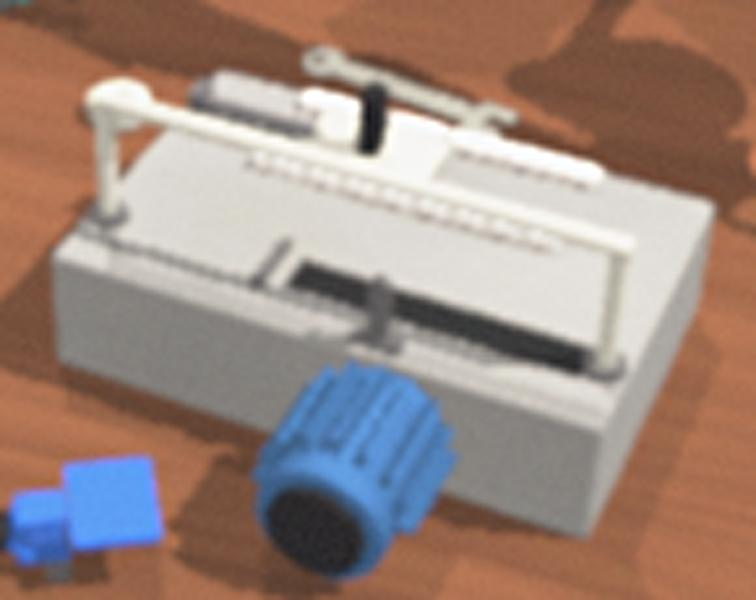

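The vane (rectangular plate) is the hanger at side (302,258), scene (178,205). The one at side (262,290) shows the round disc in the scene crop. The pointer is at scene ~(283,229). Next I'll measure.

```bash
python3 - <<'E'
from h import *
for n in ['side0','scene0']:
    z=load(n);P=cloud(z);p=z['p'].astype(int);ok=z['d']>0
    X=P[...,0];Y=P[...,1];Z=P[...,2]
    reg=ok&(X>.35)&(X<.95)&(abs(Y)<.5)
    # box top
    sat=p.max(2)-p.min(2)
    m=reg&(abs(Z-.09)<.006)&(sat<30)
    nl,lab,st,_=cv2.connectedComponentsWithStats(m.astype(np.uint8))
    k=1+np.argmax(st[1:,4]); m1=lab==k
    print(n,'top',st[k],Z[m1].mean(), cv2.minAreaRect((P[m1][:,:2]*1000).astype(np.float32)))
    m=reg&(abs(Z-.18)<.012)&(sat<40)
    nl,lab,st,c=cv2.connectedComponentsWithStats(m.astype(np.uint8))
    for k in range(1,nl):
        if st[k,4]>15:
            q=P[lab==k]; print('h180',st[k],q.mean(0),q.min(0),q.max(0),cv2.fitLine((q[:,:2]).astype(np.float32),cv2.DIST_HUBER,0,.01,.01).ravel())
    # black tabs
    m=reg&(p.max(2)<60)&(Z>.105)&(Z<.17)
    nl,lab,st,c=cv2.connectedComponentsWithStats(m.astype(np.uint8))
    for k in range(1,nl):
        if st[k,4]>10:
            q=P[lab==k]; print('blk',st[k],c[k],q.mean(0),q.min(0),q.max(0))
E
```

```text
side0 top [ 192  133   94   85 4067] 0.08985615124382154 ((553.1356201171875, 117.96417236328125), (366.4121398925781, 241.1006317138672), 82.656494140625)
h180 [239 115  36  71 277] [0.61957992 0.09585554 0.18378216] [ 0.59581834 -0.06083418  0.17147576] [0.64927497 0.27925493 0.19161693] [0.12594101 0.9920377  0.6195799  0.09585553]
blk [268  76   4  15  53] [269.49056604  83.35849057] [0.87169652 0.47402983 0.12602202] [0.85698243 0.45681684 0.10530718] [0.88565548 0.49762002 0.14312809]
blk [219 172   5   9  39] [220.82051282 176.07692308] [0.48068697 0.0806121  0.13028062] [0.47252547 0.07702746 0.11066851] [0.48819498 0.08849688 0.14921593]
blk [302 234   6  11  44] [304.25       239.09090909] [ 0.59649055 -0.26373958  0.14509927] [ 0.59213483 -0.27084828  0.12166127] [ 0.60265711 -0.25298911  0.15756258]
blk [260 268   4   8  21] [261.33333333 270.85714286] [ 0.43603416 -0.30328584  0.14687353] [ 0.43149155 -0.30633581  0.12789106] [ 0.44245748 -0.29757053  0.15725734]
blk [368 270   5  23  97] [370.10309278 281.09278351] [ 0.69375975 -0.45301851  0.1330534 ] [ 0.67578293 -0.4
[... 527 characters left out ...]
 [0.79296315 0.60926956 0.81436443 0.49679926]
blk [185 161   4   9  30] [186.46666667 165.23333333] [ 0.44881007 -0.29090031  0.13788949] [ 0.44203306 -0.30013319  0.12231782] [ 0.45374479 -0.28438703  0.15372112]
blk [172 185   5   9  36] [174.13888889 188.86111111] [ 0.60819363 -0.25577719  0.13907139] [ 0.6038779  -0.26395684  0.11975061] [ 0.61216155 -0.24807038  0.15673472]
blk [280 188   3  11  31] [280.93548387 192.70967742] [0.4945329  0.09047958 0.12768438] [0.48794932 0.08565638 0.10752283] [0.50164075 0.09400807 0.14827609]
blk [385 306  22  20 260] [396.88076923 313.72307692] [0.88772614 0.48301518 0.12437243] [0.8708532  0.45791299 0.10523792] [0.90436341 0.49994319 0.14479019]
```

```bash
python3 - <<'E'
from h import *
c=np.array([.555,.1185]);th=-.127
ex=np.array([np.cos(th),np.sin(th)]);ey=np.array([-np.sin(th),np.cos(th)])
z=load('scene0');P=cloud(z);p=z['p'].astype(int)
b=np.stack([(P[...,:2]-c)@ex,(P[...,:2]-c)@ey],-1)
# pointer : above top between, x ~108
m=(abs(b[...,0]-.108)<.025)&(b[...,1]>-.03)&(b[...,1]<.12)&(P[...,2]>.1)&(P[...,2]<.15)&(z['d']>0)
for v,u in np.argwhere(m): print(u,v,b[v,u].round(4),P[v,u,2].round(3),p[v,u])
for n in ['side0','scene0']:
    z=load(n);P=cloud(z);p=z['p'].astype(int);X,Y,Z=[P[...,i] for i in range(3)]
    sat=p.max(2)-p.min(2)
    for nm,cx,cy in [('vane',.602,-.26),('disc',.443,-.297)]:
        m=(abs(X-cx)<.08)&(abs(Y-cy)<.08)&(abs(Z-.107)<.012)&(sat<45)&(p.min(2)>110)
        q=P[m];print(n,nm,m.sum(),q.mean(0),q.min(0),q.max(0),cv2.fitLine(q[:,:2].astype(np.float32),cv2.DIST_HUBER,0,.01,.01).ravel())
        m=(abs(X-cx)<.12)&(abs(Y-cy)<.12)&(abs(Z-.012)<.012)&(sat>90)&(p[...,0]>190)
        q=P[m]
        if len(q)>5: print('  base',m.sum(),cv2.minAreaRect((q[:,:2]*1000).astype(np.float32)))
E
```

```text
282 222 [0.1069 0.0364] 0.142 [193 188 181]
283 222 [0.1043 0.0387] 0.141 [200 193 188]
281 223 [0.1099 0.0345] 0.14 [158 152 150]
282 223 [0.1093 0.0375] 0.141 [143 138 136]
283 223 [0.1088 0.0405] 0.141 [155 151 148]
284 223 [0.104 0.042] 0.138 [190 186 180]
280 224 [0.1116 0.0322] 0.136 [99 96 92]
281 224 [0.1109 0.0351] 0.137 [104 101 102]
282 224 [0.1134 0.0393] 0.14 [103 100  99]
283 224 [0.1098 0.0411] 0.138 [123 121 118]
284 224 [0.1063 0.043 ] 0.137 [151 147 144]
280 225 [0.1098 0.0317] 0.131 [76 73 75]
281 225 [0.1103 0.0351] 0.133 [88 84 85]
282 225 [0.1118 0.0388] 0.135 [94 92 91]
283 225 [0.1104 0.0415] 0.135 [101  99  99]
284 225 [0.1075 0.0436] 0.134 [117 113 110]
280 226 [0.1112 0.0324] 0.128 [77 76 76]
281 226 [0.1081 0.0344] 0.127 [92 89 88]
282 226 [0.1124 0.0392] 0.132 [92 92 91]
283 226 [0.1097 0.0414] 0.131 [95 92 92]
284 226 [0.1053 0.043 ] 0.128 [97 93 93]
280 227 [0.113  0.0332] 0.126 [76 74 76]
281 227 [0.1118 0.036 ] 0.126 [92 89 89]
282 227 [0.1105 0.0387] 0.126 [95 93 93]
283 227 [0.1094 0.0415] 0.127 [96 93 93]
284 227 [0.1083 0.0443] 0.127 [96 93 92]
28
[... 1594 characters left out ...]
  base 468 ((438.3430480957031, -301.47369384765625), (145.14698791503906, 68.31011962890625), 78.51022338867188)
scene0 vane 166 [ 0.60886186 -0.25912824  0.10704721] [ 0.58658438 -0.32716974  0.09506235] [ 0.62915351 -0.19799447  0.11844856] [ 0.07841297  0.99692094  0.6080845  -0.25320566]
  base 384 ((603.3751220703125, -255.56329345703125), (236.62374877929688, 136.37144470214844), 10.26815414428711)
scene0 disc 129 [ 0.44833166 -0.29999967  0.10701313] [ 0.4256339  -0.3715565   0.09521497] [ 0.47291762 -0.24109271  0.11848504] [ 0.22629821  0.9740581   0.4478417  -0.29959202]
  base 289 ((460.4110412597656, -285.842041015625), (221.88018798828125, 138.9139404296875), 14.34727668762207)
```

Call:
step_arm(
  steps=[
    [-1,-0.92,1,-0.2,0,0,1],
    [-1,-0.69,1,-0.2,0,0,1],
    [-1,-0.5,1,0,0,0,1],
    [-1,-0.34,1,0,0,0,1],
    [-1,-0.19,1,0,0,0,1],
    [-1,-0.05,1,0,0,0,1],
    [-1,0.09,1,0,0,0,1],
    [-1,0.24,1,0,0,0,1],
    [-1,0.39,1,0,0,0,0.5],
    [-1,0.43,1,0,0,0,0],
  ],
)

```text
time: 1.15
position: [0.3695, 0.3092, 0.4146]
tool_rot: [1.0, -0.03, -0.0, 0.0]
ft_force: [1.3, 0.9, -0.7]
grip_width: 0.0869
```

```bash
cat >> h.py <<'E'
from scipy.spatial.transform import Rotation as Ro
def togo(x,y,z,phi):
    s=status.get_obs(); R=Ro.from_quat(s['tool_rot']).as_matrix()
    d=R.T@(np.array([x,y,z])-s['position'])/.025
    c,sn=np.cos(phi),np.sin(phi)
    T=np.array([[c,sn,0],[sn,-c,0],[0,0,-1.]])
    r=Ro.from_matrix(R.T@T).as_rotvec(degrees=True)/8
    print('t',round(s['time'],2),'pos',s['position'].round(4),'phi',round(float(np.arctan2(R[1,0],R[0,0])),4),'F',s['ft_force'].round(1),'w',round(s['grip_width'],4))
    print('shift units',d.round(2),'turn units',r.round(2))
E
python3 - <<'E'
from h import *
togo(.602,-.26,.42,-.06)
E
```

```text
t 1.15 pos [0.3695 0.3092 0.4146] phi -0.0598 F [ 1.3  0.9 -0.7] w 0.0869
shift units [10.64 22.17 -0.21] turn units [0. 0. 0.]
```

Call:
step_arm(
  steps=[
    [-1,0.48,1,0,0,0,0],
    [-1,0.48,1,0,0,0,0],
    [-1,0.48,1,0,0,0,0],
    [-1,0.48,1,0,0,0,0],
    [-1,0.48,1,0,0,0,0],
    [-1,0.48,1,0,0,0,0],
    [-1,0.48,1,0,0,0,0],
    [-1,0.48,1,0,0,0,0],
    [-1,0.48,1,0,0,0,0],
    [-1,0.48,1,0,0,0,0],
  ],
)

```text
time: 2.15
position: [0.4745, 0.0524, 0.4146]
tool_rot: [1.0, -0.029, -0.0, -0.0]
ft_force: [0.7, 0.3, 0.3]
grip_width: 0.0869
```

Call:
step_arm(
  steps=[
    [-1,0.48,1,0,0,0,0],
    [-1,0.48,1,0,0,0,0],
    [-1,0.48,1,0,0,0,0],
    [-1,0.48,1,0,0,0,0],
    [-1,0.48,1,0,0,0,0],
    [-1,0.48,1,0,0,0,0],
    [-1,0.48,1,0,0,0,0],
    [-1,0.48,1,0,0,0,0],
    [-1,0.48,1,0,0,0,0],
    [-1,0.48,1,0,0,0,0],
  ],
)

```text
time: 3.15
position: [0.5796, -0.2041, 0.4143]
tool_rot: [1.0, -0.029, -0.0, -0.0]
ft_force: [0.0, 0.4, -0.3]
grip_width: 0.0872
```

```bash
python3 - <<'E'
from h import *
togo(.602,-.26,.42,-.06)
p,d,i=snap('wrist','w1'); print(i, -i['R'].T@i['t'])
E
```

```text
t 3.15 pos [ 0.5796 -0.2041  0.4143] phi -0.059 F [ 0.   0.4 -0.3] w 0.0872
shift units [ 1.02  2.18 -0.23] turn units [-0.    0.01  0.01]
{'K': array([[297.31863964,   0.        , 261.14442271],
       [  0.        , 297.31863964, 189.34679881],
       [  0.        ,   0.        ,   1.        ]]), 'R': array([[ 9.98205023e-01, -5.98893221e-02, -3.48780214e-05],
       [-5.70950259e-02, -9.51806595e-01,  3.01337625e-01],
       [-1.80801032e-02, -3.00794740e-01, -9.53517506e-01]]), 't': array([-0.59081283, -0.20181587,  0.35080689])} [ 0.58457228 -0.12195219  0.39529462]
```

View pics/w1.png

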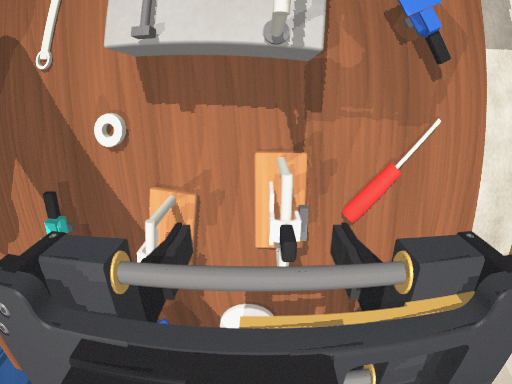

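```bash
cat >> h.py <<'E'
def wray(z,u,v,h):
    K,R,t=z['K'],z['R'],z['t']; f=K[0,0]
    a=np.array([u-K[0,2],v-K[1,2]]); r=np.hypot(*a); th=r/f
    c=np.array([*(a/r*np.sin(th)),np.cos(th)]) if r>0 else np.array([0,0,1.])
    w=R.T@c; o=-R.T@t; return o+w*(h-o[2])/w[2]
E
python3 - <<'E'
from h import *
a=cv2.imread('pics/w1.png')
cv2.imwrite('pics/w1c.png',cv2.resize(a[145:275,235:335],(600,780)[:1]+(780,),interpolation=cv2.INTER_CUBIC)[:600] if 0 else cv2.resize(a[145:275,230:330],(461,600),interpolation=cv2.INTER_CUBIC))
E
```

```text
(no output)
```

View pics/w1c.png

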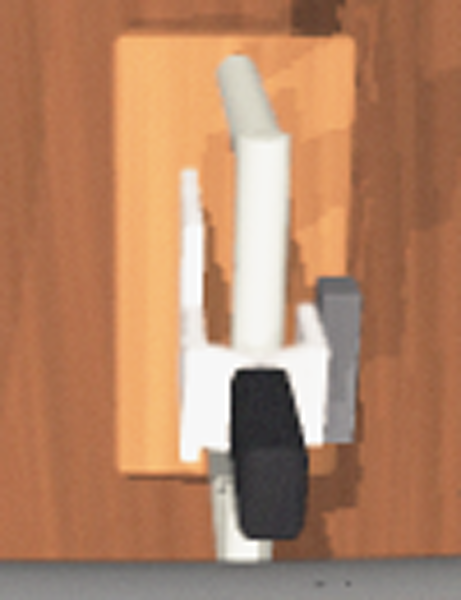

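```bash
python3 - <<'E'
from h import *
z=load('w1')
a=wray(z,287.05,174.7,.11);b=wray(z,286.2,219.8,.11);c=wray(z,289.65,251.3,.156)
d=a-b;print(a,b,c,'ang x-axis',-np.arctan2(d[0],d[1]))
for u,v in [(246,445),(307,445),(301,537),(243,537)]: print(wray(z,230+u/4.61,145+v/4.61,.156))
E
```

```text
[ 0.60578578 -0.19824887  0.11      ] [ 0.60333104 -0.24687841  0.11      ] [ 0.6026558  -0.25873969  0.156     ] ang x-axis -0.050435542472958846
[ 0.59714538 -0.2480985   0.156     ]
[ 0.60919327 -0.2489756   0.156     ]
[ 0.60777956 -0.27025033  0.156     ]
[ 0.59594336 -0.26933002  0.156     ]
```

```bash
python3 - <<'E'
from h import *
togo(.6027,-.2587,.302,-.056)
E
```

```text
t 3.2 pos [ 0.5813 -0.2083  0.4146] phi -0.0612 F [ 2.4 -2.6  1.1] w 0.087
shift units [0.96 1.94 4.51] turn units [ 0.03 -0.03 -0.04]
```

Call:
step_arm(
  steps=[
    [-1,0.45,0.9,0,0,0,0],
    [-1,0.45,0.9,0,0,0,0],
    [-1,0,0,1,0,0,0],
    [-1,0,0,0.6,0,0,0],
    [-1,0,0,0,0,0,0],
    [-1,0,0,0,0,0,0],
    [-1,0,0,0,0,0,0],
    [-1,0,0,0,0,0,0],
    [-1,0,0,0,0,0,0],
    [-1,0,0,0,0,0,0],
  ],
)

```text
time: 4.2
position: [0.5993, -0.2492, 0.3754]
tool_rot: [1.0, -0.029, 0.0, 0.0]
ft_force: [-0.1, -0.4, -0.2]
grip_width: 0.0873
```

```bash
python3 - <<'E'
from h import *
togo(.6027,-.2587,.302,-.056)
E
```

```text
t 4.2 pos [ 0.5993 -0.2492  0.3754] phi -0.0587 F [-0.1 -0.4 -0.2] w 0.0873
shift units [0.15 0.37 2.93] turn units [ 0.   -0.01 -0.02]
```

Then descend and close gently.

Call:
step_arm(
  steps=[
    [-1,0.15,0.37,0.93,0,0,0],
    [-1,0,0,1,0,0,0],
    [-1,0,0,0.7,0,0,0],
    [-1,0,0,0.3,0,0,0],
    [-1,0,0,0,0,0,0],
    [-1,0,0,0,0,0,0],
    [1,0,0,0,0,0,0],
    [1,0,0,0,0,0,0],
    [1,0,0,0,0,0,0],
    [1,0,0,0,0,0,0],
  ],
  squeeze=15,
)

```text
time: 5.2
position: [0.6025, -0.2588, 0.302]
tool_rot: [1.0, -0.029, 0.0, 0.0]
ft_force: [-0.8, 1.3, 0.2]
grip_width: 0.0628
```

```bash
python3 - <<'E'
from h import *
togo(.6027,-.2587,.302,-.056)
E
```

```text
t 5.2 pos [ 0.6025 -0.2588  0.302 ] phi -0.0588 F [-0.8  1.3  0.2] w 0.0628
shift units [ 0.01 -0.   -0.  ] turn units [ 0.   -0.   -0.02]
```

Call:
step_arm(
  steps=[
    [1,0,0,0,0,0,0],
    [1,0,0,0,0,0,0],
    [1,0,0,0,0,0,0],
    [1,0,0,0,0,0,0],
    [1,0,0,0,0,0,0],
    [1,0,0,0,0,0,0],
    [1,0,0,0,0,0,0],
    [1,0,0,0,0,0,0],
    [1,0,0,0,0,0,0],
    [1,0,0,0,0,0,0],
  ],
  squeeze=25,
)

```text
time: 6.2
position: [0.6022, -0.2588, 0.3015]
tool_rot: [1.0, -0.029, -0.0, -0.0]
ft_force: [-1.4, 0.5, 1.9]
grip_width: 0.014
```

```bash
python3 - <<'E'
from h import *
togo(.6027,-.2587,.302,-.056)
E
```

```text
t 6.2 pos [ 0.6022 -0.2588  0.3015] phi -0.0588 F [-1.4  0.5  1.9] w 0.014
shift units [ 0.02 -0.   -0.02] turn units [-0.    0.01 -0.02]
```

Call:
step_arm(
  steps=[
    [1,0,0,-0.3,0,0,0],
    [1,0,0,-0.6,0,0,0],
    [1,0,0,-0.8,0,0,0],
    [1,0,0,-1,0,0,0],
    [1,0,0,-1,0,0,0],
    [1,0,0,-1,0,0,0],
    [1,0,-0.3,-1,0,0,0.2],
    [1,0,-0.6,-0.8,0,0,0.2],
    [1,0,-0.8,-0.5,0,0,0.1],
    [1,0,-1,0,0,0,0],
  ],
)

```text
time: 7.2
position: [0.61, -0.1917, 0.4806]
tool_rot: [0.998, -0.065, 0.004, 0.001]
ft_force: [-0.1, 0.5, -1.4]
grip_width: 0.0141
```

```bash
python3 - <<'E'
from h import *
togo(.6132,.0202,.475,-.127)
snap('side','s2')
a=cv2.imread('pics/s2.png');cv2.imwrite('pics/s2c.png',cv2.resize(a[130:330,180:380],(600,600),interpolation=cv2.INTER_CUBIC))
E
```

```text
t 7.2 pos [ 0.61   -0.1917  0.4806] phi -0.1301 F [-0.1  0.5 -1.4] w 0.0141
shift units [-0.98 -8.42  0.2 ] turn units [ 0.02 -0.05 -0.02]
```

View pics/s2c.png

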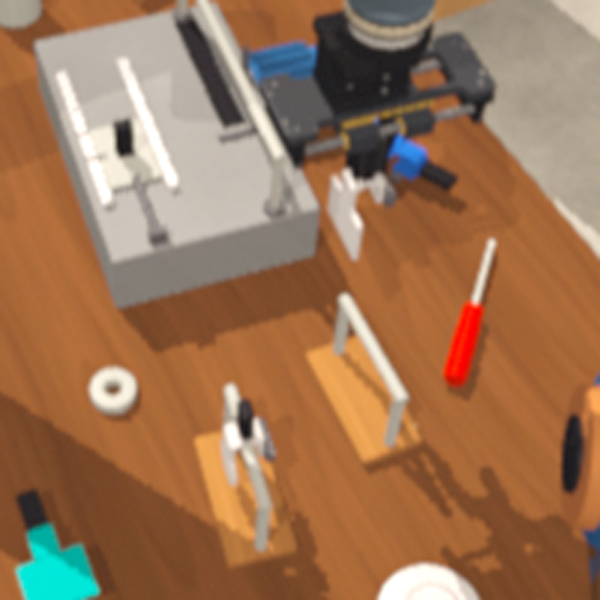

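Call:
step_arm(
  steps=[
    [1,-0.12,-1,0,0,0,0],
    [1,-0.12,-1,0,0,0,0],
    [1,-0.12,-1,0,0,0,0],
    [1,-0.12,-1,0,0,0,0],
    [1,-0.12,-1,0,0,0,0],
    [1,-0.12,-1,0,0,0,0],
    [1,-0.12,-0.8,0,0,0,0],
    [1,-0.1,-0.4,0,0,0,0],
    [1,0,0,0,0,0,0],
    [1,0,0,0,0,0,0],
  ],
)

```text
time: 8.25
position: [0.6095, -0.0106, 0.4769]
tool_rot: [0.998, -0.064, 0.0, 0.0]
ft_force: [0.7, -0.0, -2.0]
grip_width: 0.0138
```

```bash
python3 - <<'E'
from h import *
togo(.6132,.0202,.475,-.127)
snap('wrist','w3');snap('side','s3');snap('scene','c3')
a=cv2.imread('pics/s3.png');A=cv2.resize(a[90:230,180:320],(400,400),interpolation=cv2.INTER_CUBIC)
a=cv2.imread('pics/c3.png');B=cv2.resize(a[130:270,215:355],(400,400),interpolation=cv2.INTER_CUBIC)
cv2.imwrite('pics/sc3.png',np.hstack([A,B]))
E
```

```text
t 8.25 pos [ 0.6095 -0.0106  0.4769] phi -0.1285 F [ 0.7 -0.  -2. ] w 0.0138
shift units [-0.01 -1.24  0.07] turn units [ 0.01 -0.01 -0.01]
```

View pics/w3.png

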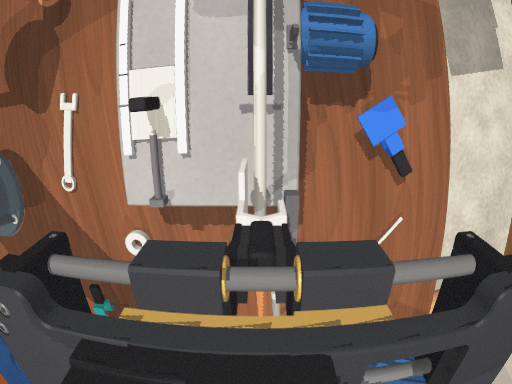

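View pics/sc3.png

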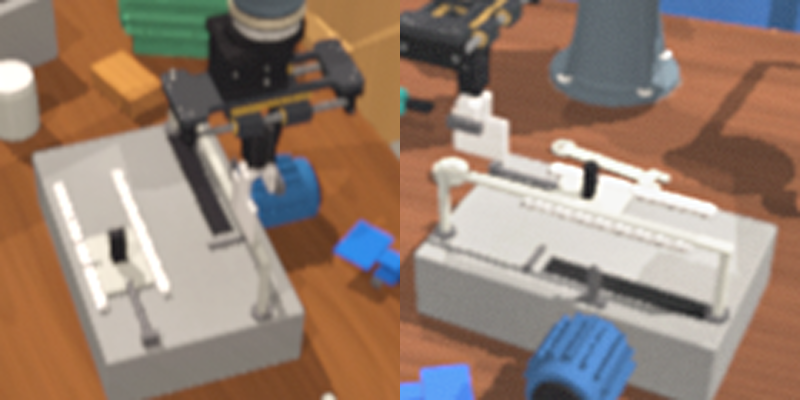

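```bash
python3 - <<'E'
from h import *
z=load('w3');p=z['p'].astype(int)
L=[]
for v in [20,50,80,110,140,170]:
    row=p[v,235:290].sum(1); 
    g=row>580
    # rail run
    idx=np.where(g)[0]+235
    print(v,idx.min() if len(idx) else None,idx.max() if len(idx) else None, end=' ')
    u=(idx.min()+idx.max())/2; w=wray(z,u,v,.18); L.append(w[:2]); print(u,w.round(4))
L=np.array(L);f=np.polyfit(L[:,1],L[:,0],1);print('rail x=',f,'x at y=.0202',np.polyval(f,.0202),'at .1095',np.polyval(f,.1095),'yaw',-np.arctan(f[0]))
a=cv2.imread('pics/w3.png');cv2.imwrite('pics/w3c.png',cv2.resize(a[0:240,200:320],(400,800)[:1]+(800,)) if 0 else cv2.resize(a[0:130,210:330],(554,600),interpolation=cv2.INTER_CUBIC))
cv2.imwrite('pics/w3d.png',cv2.resize(a[140:260,210:310],(500,600),interpolation=cv2.INTER_CUBIC))
E
```

```text
20 255 263 259.0 [0.6283 0.1451 0.18  ]
50 254 264 259.0 [0.6246 0.116  0.18  ]
80 254 263 258.5 [0.6204 0.0879 0.18  ]
110 254 263 258.5 [0.6168 0.0601 0.18  ]
140 254 263 258.5 [0.6131 0.0321 0.18  ]
170 239 263 251.0 [0.6021 0.0042 0.18  ]
rail x= [0.17162228 0.60482481] x at y=.0202 0.6082915803518912 at .1095 0.6236174498990563 yaw -0.16996644570741373
```

View pics/w3c.png

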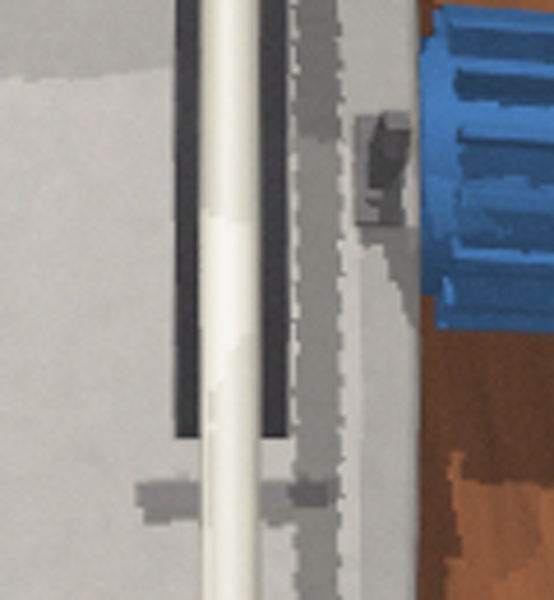

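View pics/w3d.png

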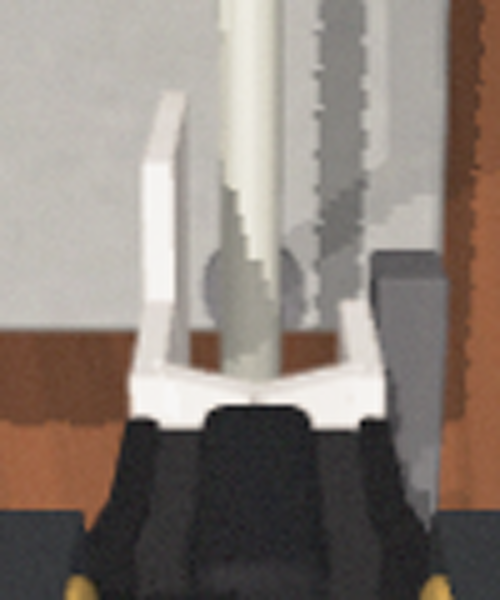

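```bash
python3 - <<'E'
from h import *
c=np.array([.555,.1185]);th=-.129
ex=np.array([np.cos(th),np.sin(th)]);ey=np.array([-np.sin(th),np.cos(th)])
rm=np.array([.6248,.1095])
z=load('w3')
for n,u,v,h in [('tip',397,118,.142),('foot',380,171,.092),('footnear',380,225,.092),('footfar',358,115,.092),('ribN',150,523,.096),('ribF',150,480,.096)]:
    w=wray(z,210+u/4.617,v/4.617,h); print(n,w.round(4),((w[:2]-rm)@ex).round(4),((w[:2]-rm)@ey).round(4))
z=load('scene0')
for u,v,h in [(282.5,222.3,.142),(282,228,.12),(282,231,.108)]:
    w=plane(z,u,v,h);print(((w[:2]-rm)@ex).round(4),((w[:2]-rm)@ey).round(4))
z=load('c3');a=z['p'];cv2.imwrite('pics/c3p.png',cv2.cvtColor(cv2.resize(a[210:250,255:315],(780,520),interpolation=cv2.INTER_CUBIC),cv2.COLOR_RGB2BGR))
E
```

```text
tip [0.6671 0.1449 0.142 ] 0.0374 0.0405
foot [0.668  0.1422 0.092 ] 0.0386 0.0379
footnear [0.666  0.1273 0.092 ] 0.0386 0.023
footfar [0.6643 0.1583 0.092 ] 0.0329 0.0535
ribN [0.5961 0.0555 0.096 ] -0.0215 -0.0573
ribF [0.5976 0.0667 0.096 ] -0.0214 -0.0459
0.0367 0.0384
0.0371 0.038
0.0367 0.0384
```

View pics/c3p.png

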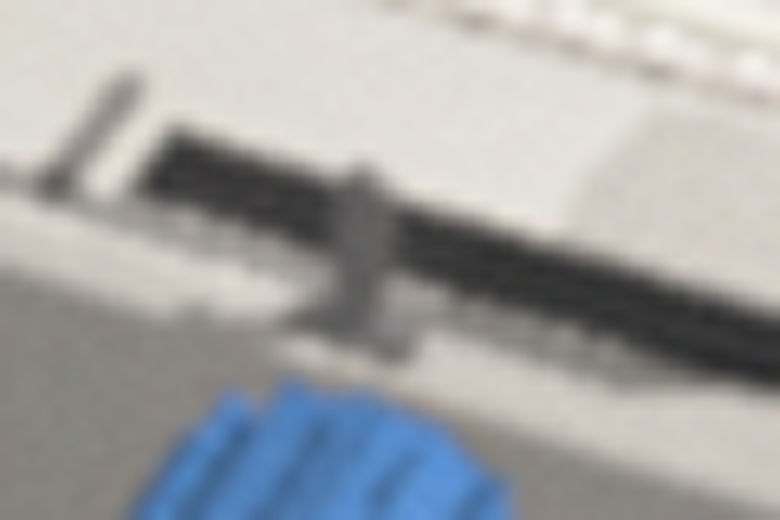

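Call:
step_arm(
  steps=[
    [1,0,-0.5,0,0,0,0],
    [1,0,-0.5,0,0,0,0],
    [1,0,-0.22,0.4,0,0,0],
    [1,0,0,0.8,0,0,0],
    [1,0,0,0.6,0,0,0],
    [1,0,0,0,0,0,0],
    [1,0,0,0,0,0,0],
    [1,0,0,0,0,0,0],
    [1,0,0,0,0,0,0],
    [1,0,0,0,0,0,0],
  ],
)

```text
time: 9.4
position: [0.6135, 0.0201, 0.4323]
tool_rot: [0.998, -0.064, 0.001, 0.0]
ft_force: [0.6, 1.0, -1.8]
grip_width: 0.0141
```

```bash
python3 - <<'E'
from h import *
togo(.6132,.0202,.378,-.129)
snap('wrist','w4')
a=cv2.imread('pics/w4.png');cv2.imwrite('pics/w4d.png',cv2.resize(a[100:260,180:340],(600,600),interpolation=cv2.INTER_CUBIC))
E
```

```text
t 9.4 pos [0.6135 0.0201 0.4323] phi -0.1287 F [ 0.6  1.  -1.8] w 0.0141
shift units [-0.02 -0.    2.17] turn units [ 0.   -0.01  0.  ]
```

View pics/w4d.png

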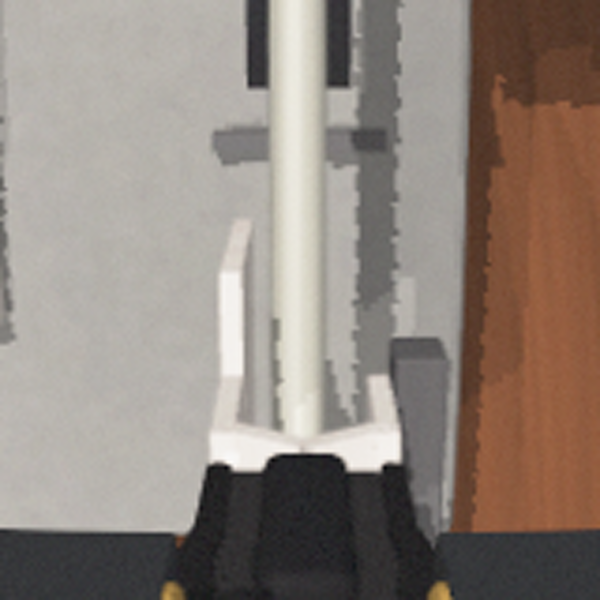

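The rail is centred between the hook's legs, so I'm lowering it.

Call:
step_arm(
  steps=[
    [1,0,0,0.5,0,0,0],
    [1,0,0,0.6,0,0,0],
    [1,0,0,0.5,0,0,0],
    [1,0,0,0.3,0,0,0],
    [1,0,0,0.15,0,0,0],
    [1,0,0,0.1,0,0,0],
    [1,0,0,0,0,0,0],
    [1,0,0,0,0,0,0],
    [1,0,0,0,0,0,0],
    [1,0,0,0,0,0,0],
  ],
)

```text
time: 10.45
position: [0.6133, 0.0201, 0.378]
tool_rot: [0.998, -0.064, 0.0, 0.0]
ft_force: [-1.4, -0.1, -0.3]
grip_width: 0.0139
```

```bash
python3 - <<'E'
from h import *
togo(.6298,.1477,.378,-.129)
snap('side','s5');snap('scene','c5')
a=cv2.imread('pics/s5.png');A=cv2.resize(a[90:230,180:320],(400,400),interpolation=cv2.INTER_CUBIC)
a=cv2.imread('pics/c5.png');B=cv2.resize(a[130:270,215:355],(400,400),interpolation=cv2.INTER_CUBIC)
cv2.imwrite('pics/sc5.png',np.hstack([A,B]))
E
```

```text
t 10.45 pos [0.6133 0.0201 0.378 ] phi -0.1286 F [-1.4 -0.1 -0.3] w 0.0139
shift units [-0.   -5.14  0.  ] turn units [ 0. -0.  0.]
```

View pics/sc5.png

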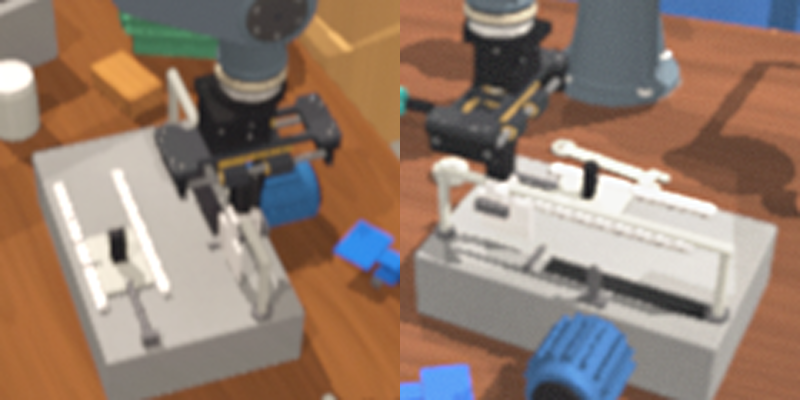

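Call:
step_arm(
  steps=[
    [1,0,-0.2,0,0,0,0],
    [1,0,-0.4,0,0,0,0],
    [1,0,-0.4,0,0,0,0],
    [1,0,-0.4,0,0,0,0],
    [1,0,-0.4,0,0,0,0],
    [1,0,-0.4,0,0,0,0],
    [1,0,-0.4,0,0,0,0],
    [1,0,-0.4,0,0,0,0],
    [1,0,-0.4,0,0,0,0],
    [1,0,-0.4,0,0,0,0],
  ],
)

```text
time: 11.55
position: [0.6254, 0.1152, 0.3778]
tool_rot: [0.998, -0.064, -0.0, 0.0]
ft_force: [-3.8, -3.4, 2.7]
grip_width: 0.0137
```

Call:
step_arm(
  steps=[
    [1,0,-0.4,0,0,0,0],
    [1,0,-0.4,0,0,0,0],
    [1,0,-0.3,0,0,0,0],
    [1,0,-0.2,0,0,0,0],
    [1,0,-0.04,0,0,0,0],
    [1,0,0,0,0,0,0],
    [1,0,0,0,0,0,0],
    [1,0,0,0,0,0,0],
    [1,0,0,0,0,0,0],
    [1,0,0,0,0,0,0],
  ],
)

```text
time: 12.55
position: [0.6296, 0.148, 0.3777]
tool_rot: [0.998, -0.064, -0.0, -0.001]
ft_force: [-4.7, 0.8, 5.4]
grip_width: 0.0139
```

```bash
python3 - <<'E'
from h import *
togo(.6298,.1477,.378,-.129)
snap('side','s6');snap('scene','c6');snap('wrist','w6')
a=cv2.imread('pics/s6.png');A=cv2.resize(a[90:230,180:320],(400,400),interpolation=cv2.INTER_CUBIC)
a=cv2.imread('pics/c6.png');B=cv2.resize(a[150:250,255:325],(400,571),interpolation=cv2.INTER_CUBIC)[:400]
cv2.imwrite('pics/sc6.png',np.hstack([A,B]))
E
```

```text
t 12.55 pos [0.6296 0.148  0.3777] phi -0.1288 F [-4.7  0.8  5.4] w 0.0139
shift units [ 0.01  0.01 -0.01] turn units [-0.01  0.01  0.  ]
```

View pics/sc6.png

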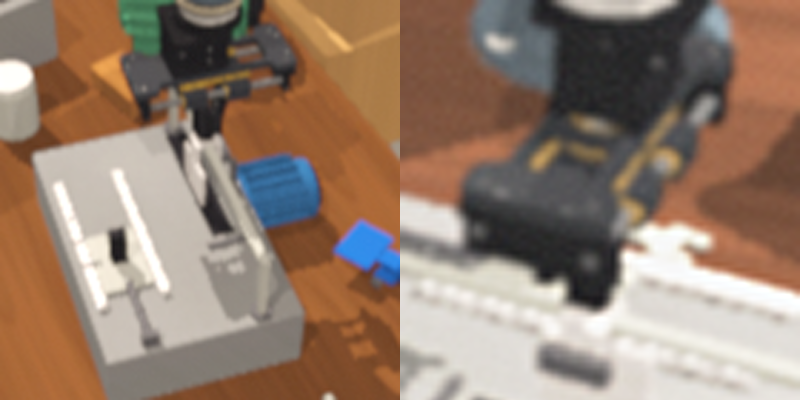

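View pics/w6.png

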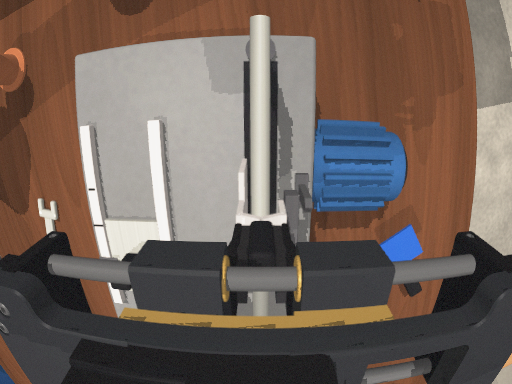

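```bash
python3 - <<'E'
from h import *
a=cv2.imread('pics/c6.png');cv2.imwrite('pics/c6p.png',cv2.resize(a[195:245,255:325],(784,560),interpolation=cv2.INTER_CUBIC))
E
```

```text
(no output)
```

View pics/c6p.png

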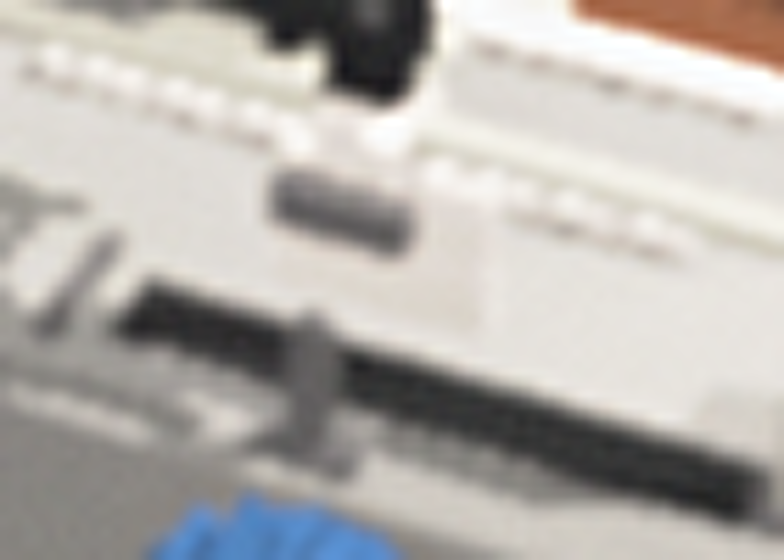

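```bash
python3 - <<'E'
from h import *
th=-.129;ex=np.array([np.cos(th),np.sin(th)]);ey=np.array([-np.sin(th),np.cos(th)]);rm=np.array([.6248,.1095])
z=load('c6');P=cloud(z);p=z['p'].astype(int)
for (v0,v1,u0,u1) in [(207,219,277,294),(222,238,276,290)]:
    s=np.s_[v0:v1,u0:u1];m=p[s].max(2)<135
    q=P[s][m];b=np.stack([(q[:,:2]-rm)@ex,(q[:,:2]-rm)@ey,q[:,2]],1)
    if v0==222: k=(b[:,2]>.1)&(b[:,2]<.15)&(abs(b[:,0]-.038)<.012); b=b[k]
    else: k=(b[:,2]>.14)&(b[:,0]>.015); b=b[k]
    print(len(b),np.median(b,0),b.mean(0),np.percentile(b,5,0),np.percentile(b,95,0))
s=status.get_obs()['position'];print((s[:2]-rm)@ey)
E
```

```text
39 [0.02458524 0.04050114 0.16638347] [0.04712418 0.04789987 0.1839564 ] [0.02229392 0.02496372 0.1608638 ] [0.02847273 0.05626126 0.17233726]
46 [0.03983812 0.03881615 0.12182449] [0.03970108 0.03838816 0.12020289] [0.03540093 0.03206202 0.10304935] [0.04245758 0.04369036 0.13591445]
0.038754148257624674
```

```bash
python3 - <<'E'
from h import *
th=-.129;ex=np.array([np.cos(th),np.sin(th)]);ey=np.array([-np.sin(th),np.cos(th)]);rm=np.array([.6248,.1095])
z=load('c6');K,R,t=z['K'],z['R'],z['t'];o=-R.T@t
def xp(u,v,bx):
    r=R.T@np.array([(u-K[0,2])/K[0,0],(v-K[1,2])/K[1,1],1]);s=(bx-(o[:2]-rm)@ex)/(r[:2]@ex);w=o+s*r
    return ((w[:2]-rm)@ey).round(4),w[2].round(4)
f=lambda x,y,bx:xp(255+(x+.5)/11.2-.5,195+(y+.5)/11.2-.5,bx)
print('weight',f(270,205,.026),f(412,240,.026))
print('pointer',f(288,385,.041),f(342,385,.041),'tip',f(314,318,.040))
a=cv2.cvtColor(cv2.imread('pics/c6.png'),cv2.COLOR_BGR2GRAY)
print(a[211:216,274:296]);print(a[224:234,276:290])
E
```

```text
weight (np.float64(0.0202), np.float64(0.1642)) (np.float64(0.0611), np.float64(0.1665))
pointer (np.float64(0.034), np.float64(0.1178)) (np.float64(0.0495), np.float64(0.1235)) tip (np.float64(0.04), np.float64(0.1425))
[[220 222 224 222 203 155 126 131 137 144 157 175 181 190 201 221 224 218
  224 238 242 241]
 [221 221 224 222 196 141 111 111 125 125 132 140 143 153 165 186 195 203
  217 225 229 234]
 [220 220 222 222 194 140  97  92  98 103 112 119 122 130 141 151 155 173
  204 219 220 221]
 [221 220 222 222 198 157 121 103  97  94  93  95 101 107 114 121 126 154
  193 217 218 218]
 [219 220 221 220 216 199 180 154 138 118 107  99  93  92  94  94 106 139
  187 218 218 217]]
[[ 44  50  58  68  94 104 107 119 151 187 213 224 227 225]
 [ 52  45  45  48  70  85  95 103 110 133 156 177 192 206]
 [ 55  53  49  53  70  88  94  97  96  82  81  98 123 144]
 [ 74  62  58  58  74  90  95  97  94  75  45  42  61  72]
 [121  91  74  70  80  91  96  95  92  76  52  46  48  47]
 [149 136 120 106  94  95  99  96  92  74  55  53  52  54]
 [161 156 148 139 120  99  94  97  93  84  71  54  55  56]
 [186 168 161 152 130 102  95  96 109 121 113  96  82  72]
 [204 188 164 145 123 100  97 101 125 148 151 151 143 111]
 [189 166 138 118 106  98  93 101 129 148 159 165 155 135]]
```

Everything agrees to about 1–2 mm, with the hanger at 38.8 mm and the pointer at 38–40 mm. Releasing.

Call:
step_arm(
  steps=[
    [0.3,0,0,0,0,0,0],
    [0.3,0,0,0,0,0,0],
    [0.1,0,0,0,0,0,0],
    [0,0,0,0,0,0,0],
    [0,0,0,0,0,0,0],
    [0,0,0,-0.3,0,0,0],
    [0,0,0,-0.6,0,0,0],
    [0,0,0,-0.8,0,0,0],
    [-0.3,0,0,-1,0,0,0],
    [-0.6,0,0,-0.5,0,0,0],
  ],
)

```text
time: 13.7
position: [0.6303, 0.1476, 0.4607]
tool_rot: [0.998, -0.064, 0.002, -0.0]
ft_force: [0.2, 0.1, -0.1]
grip_width: 0.053
```

```bash
python3 - <<'E'
from h import *
togo(.4858,.0872,.36,1.442)
snap('scene','c7');snap('side','s7')
a=cv2.imread('pics/s7.png');A=cv2.resize(a[90:230,180:320],(400,400),interpolation=cv2.INTER_CUBIC)
a=cv2.imread('pics/c7.png');B=cv2.resize(a[170:240,255:325],(400,400),interpolation=cv2.INTER_CUBIC)
cv2.imwrite('pics/sc7.png',np.hstack([A,B]))
E
```

```text
t 13.7 pos [0.6303 0.1476 0.4607] phi -0.1286 F [ 0.2  0.1 -0.1] w 0.053
shift units [-5.44  3.14  4.  ] turn units [  0.02  -0.03 -11.25]
```

View pics/sc7.png

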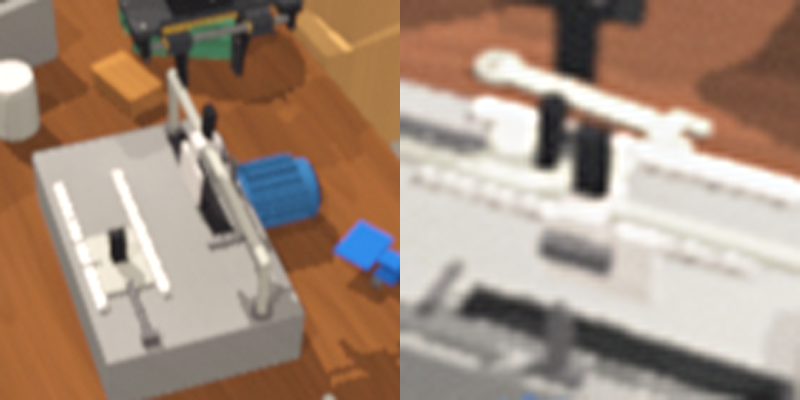

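Call:
step_arm(
  steps=[
    [-1,-0.9,0.5,0,0,0,0],
    [-1,-0.9,0.53,0,0,0,0],
    [-1,-0.9,0.53,0,0,0,0],
    [-1,-0.9,0.53,0,0,0,0],
    [-1,-0.9,0.53,0,0,0,0],
    [-1,-0.94,0.52,0,0,0,0],
    [-1,0,0,0,0,0,-1],
    [-1,0,0,0,0,0,-1],
    [-1,0,0,0,0,0,-1],
    [-1,0,0,0,0,0,-1],
  ],
)

```text
time: 14.8
position: [0.4844, 0.0871, 0.4567]
tool_rot: [0.976, 0.216, -0.001, -0.0]
ft_force: [-0.3, 0.9, -0.1]
grip_width: 0.0871
```

Call:
step_arm(
  steps=[
    [-1,0,0,0,0,0,-1],
    [-1,0,0,0,0,0,-1],
    [-1,0,0,0,0,0,-1],
    [-1,0,0,0,0,0,-1],
    [-1,0,0,0,0,0,-1],
    [-1,0,0,0,0,0,-1],
    [-1,0,0,0,0,0,-1],
    [-1,0,0,0,0,0,-0.25],
    [-1,0,0,0,0,0,0],
    [-1,0,0,0,0,0,0],
  ],
)

```text
time: 15.8
position: [0.4847, 0.0871, 0.457]
tool_rot: [0.751, 0.66, -0.001, -0.001]
ft_force: [0.4, -0.8, 0.4]
grip_width: 0.087
```

```bash
python3 - <<'E'
from h import *
togo(.4858,.0872,.292,1.442)
snap('wrist','w8');snap('side','s8');snap('scene','c8')
a=cv2.imread('pics/s8.png');cv2.imwrite('pics/s8c.png',cv2.resize(a[100:230,180:310],(600,600),interpolation=cv2.INTER_CUBIC))
E
```

```text
t 15.8 pos [0.4847 0.0871 0.457 ] phi 1.4412 F [ 0.4 -0.8  0.4] w 0.087
shift units [0.01 0.05 6.6 ] turn units [-0.01  0.   -0.01]
```

View pics/w8.png

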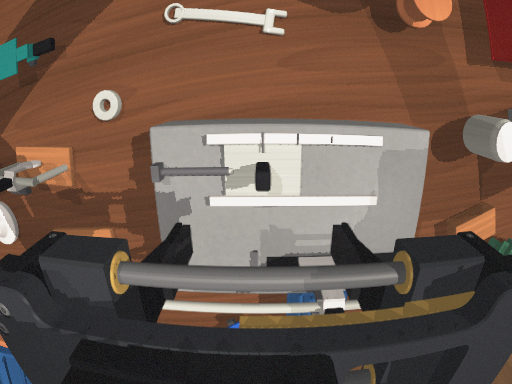

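View pics/s8c.png

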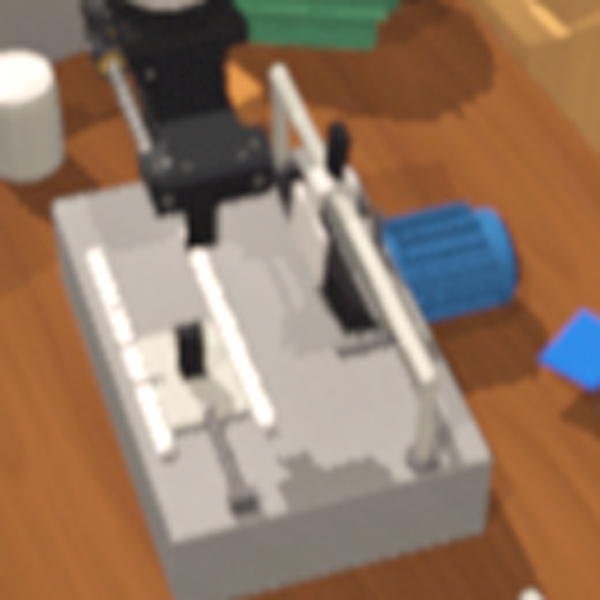

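```bash
python3 - <<'E'
from h import *
a=cv2.imread('pics/w8.png');cv2.imwrite('pics/w8c.png',cv2.resize(a[120:215,205:345],(784,532),interpolation=cv2.INTER_CUBIC))
E
```

```text
(no output)
```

View pics/w8c.png

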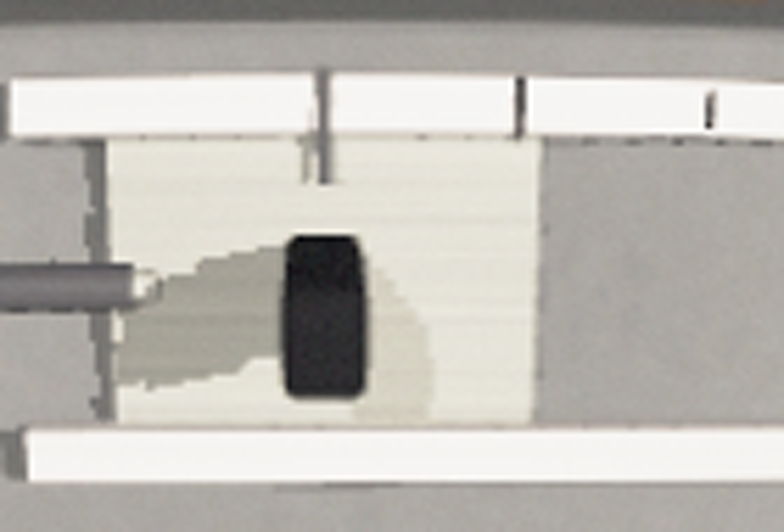

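```bash
python3 - <<'E'
from h import *
th=-.129;ex=np.array([np.cos(th),np.sin(th)]);ey=np.array([-np.sin(th),np.cos(th)]);rm=np.array([.6248,.1095])
z=load('w8')
for n,x,y,h in [('nib',324,105,.101),('half',520,105,.1),('open',711,110,.1),('handletop',325,343,.146),('handlebase',320,262,.12)]:
    w=wray(z,205+x/5.6,120+y/5.6,h);print(n,w.round(4),((w[:2]-rm)@ex+.07).round(4),((w[:2]-rm)@ey).round(4))
E
```

```text
nib [0.4479 0.0928 0.101 ] -0.1033 -0.0393
half [0.4529 0.1326 0.1   ] -0.1034 0.0008
open [0.4584 0.1726 0.1   ] -0.1031 0.0411
handletop [0.4851 0.0879 0.146 ] -0.0658 -0.0394
handlebase [0.4759 0.0882 0.12  ] -0.0749 -0.0403
```

```bash
python3 - <<'E'
from h import *
th=-.129;ex=np.array([np.cos(th),np.sin(th)]);ey=np.array([-np.sin(th),np.cos(th)]);c=np.array([.5554,.1185])
for n in ['s8','side0','scene0']:
    z=load(n);P=cloud(z);b=np.stack([(P[...,:2]-c)@ex,(P[...,:2]-c)@ey],-1)
    for lo,hi in [(-.16,-.13),(-.13,-.1),(-.1,-.06)]:
        m=(abs(b[...,0]+.065)<.014)&(b[...,1]>lo)&(b[...,1]<hi)&(z['d']>0)&(P[...,2]<.2)
        print(n,lo,hi,m.sum(),np.percentile(P[m][:,2],[5,50,95,100]).round(4))
E
```

```text
s8 -0.16 -0.13 49 [0.0866 0.0917 0.105  0.1081]
s8 -0.13 -0.1 56 [0.0867 0.0917 0.1056 0.1071]
s8 -0.1 -0.06 82 [0.088  0.0966 0.1039 0.1062]
side0 -0.16 -0.13 46 [0.0874 0.0917 0.1049 0.1088]
side0 -0.13 -0.1 61 [0.0867 0.0908 0.1062 0.1077]
side0 -0.1 -0.06 81 [0.0883 0.0959 0.1041 0.1059]
scene0 -0.16 -0.13 59 [-0.7511  0.0917  0.1065  0.107 ]
scene0 -0.13 -0.1 66 [-0.7552  0.0921  0.1062  0.1088]
scene0 -0.1 -0.06 89 [-0.7534  0.0942  0.1049  0.1075]
```

Call:
step_arm(
  steps=[
    [-0.5,0.01,0.04,0.6,0,0,0],
    [-0.5,0,0,0.9,0,0,0],
    [-0.5,0,0,0.9,0,0,0],
    [-0.5,0,0,0.9,0,0,0],
    [-0.5,0,0,0.9,0,0,0],
    [-0.5,0,0,0.9,0,0,0],
    [-0.5,0,0,0.7,0,0,0],
    [-0.5,0,0,0.4,0,0,0],
    [-0.5,0,0,0.16,0,0,0],
    [-0.5,0,0,0,0,0,0],
  ],
)

```text
time: 16.95
position: [0.4861, 0.0872, 0.2986]
tool_rot: [0.751, 0.66, -0.0, -0.0]
ft_force: [-0.6, 0.1, -0.1]
grip_width: 0.0649
```

Call:
step_arm(
  steps=[
    [1,0,0,0,0,0,0],
    [1,0,0,0,0,0,0],
    [1,0,0,0,0,0,0],
    [1,0,0,0,0,0,0],
    [1,0,0,0,0,0,0],
    [1,0,0,0,0,0,0],
    [1,0,0,0,0,0,0],
    [1,0,0,0,0,0,0],
    [1,0,0,0,0,0,0],
    [1,0,0,0,0,0,0],
  ],
  squeeze=30,
)

```text
time: 17.95
position: [0.486, 0.088, 0.2988]
tool_rot: [0.751, 0.66, 0.001, -0.0]
ft_force: [0.4, 4.6, 0.2]
grip_width: 0.016
```

```bash
python3 - <<'E'
from h import *
togo(.4909,.1269,.298,1.442)
E
```

```text
t 17.95 pos [0.486  0.088  0.2988] phi 1.4416 F [0.4 4.6 0.2] w 0.016
shift units [ 1.57 -0.01  0.03] turn units [ 0.   -0.01 -0.  ]
```

Call:
step_arm(
  steps=[
    [1,0.2,0,0,0,0,0],
    [1,0.3,0,0,0,0,0],
    [1,0.3,0,0,0,0,0],
    [1,0.3,0,0,0,0,0],
    [1,0.3,0,0,0,0,0],
    [1,0.2,0,0,0,0,0],
    [1,0.05,0,0,0,0,0],
    [1,0,0,0,0,0,0],
    [1,0,0,0,0,0,0],
    [1,0,0,0,0,0,0],
  ],
  squeeze=40,
)

```text
time: 18.95
position: [0.4912, 0.1279, 0.2988]
tool_rot: [0.751, 0.661, -0.001, 0.001]
ft_force: [-0.7, -7.1, 2.6]
grip_width: 0.016
```

```bash
python3 - <<'E'
from h import *
togo(.4912,.1277,.298,1.442)
snap('side','s9');snap('wrist','w9');snap('scene','c9')
a=cv2.imread('pics/s9.png');A=cv2.resize(a[130:190,185:245],(400,400),interpolation=cv2.INTER_CUBIC)
B=cv2.resize(a[90:230,180:320],(400,400),interpolation=cv2.INTER_CUBIC)
cv2.imwrite('pics/s9c.png',np.hstack([A,B]))
E
```

```text
t 18.95 pos [0.4912 0.1279 0.2988] phi 1.4434 F [-0.7 -7.1  2.6] w 0.016
shift units [-0.01  0.    0.03] turn units [-0.    0.02  0.01]
```

View pics/s9c.png

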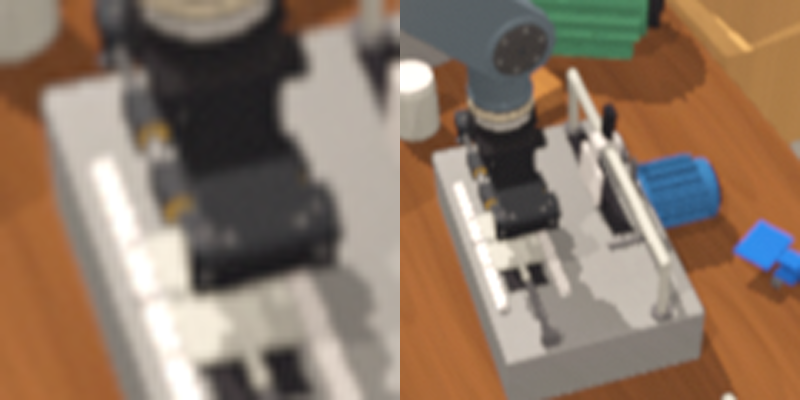

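View pics/w9.png

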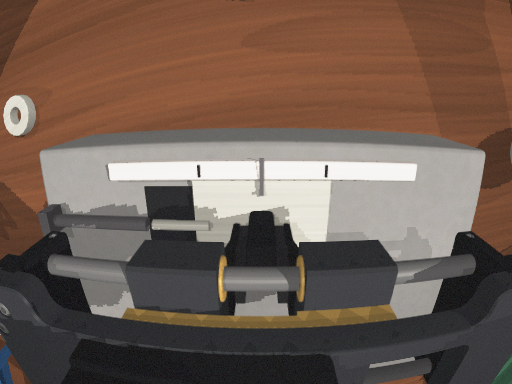

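View pics/c9.png

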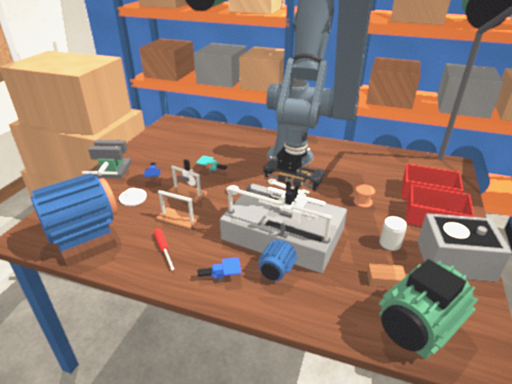

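```bash
python3 - <<'E'
from h import *
a=cv2.imread('pics/w9.png');A=cv2.resize(a[150:205,190:340],(780,286),interpolation=cv2.INTER_CUBIC)
b=cv2.imread('pics/c9.png');B=cv2.resize(b[185:245,245:325],(407,305),interpolation=cv2.INTER_CUBIC)
c=cv2.imread('pics/s9.png');C=cv2.resize(c[120:180,225:300],(373,305),interpolation=cv2.INTER_CUBIC)
cv2.imwrite('pics/f.png',np.vstack([A,np.hstack([B,C])]))
z=load('w9')
for u in (198.5,261.5,326): print(wray(z,u,171,.1))
E
```

```text
[0.44776134 0.09189842 0.1       ]
[0.45302115 0.1313734  0.1       ]
[0.45804023 0.17185873 0.1       ]
```

View pics/f.png

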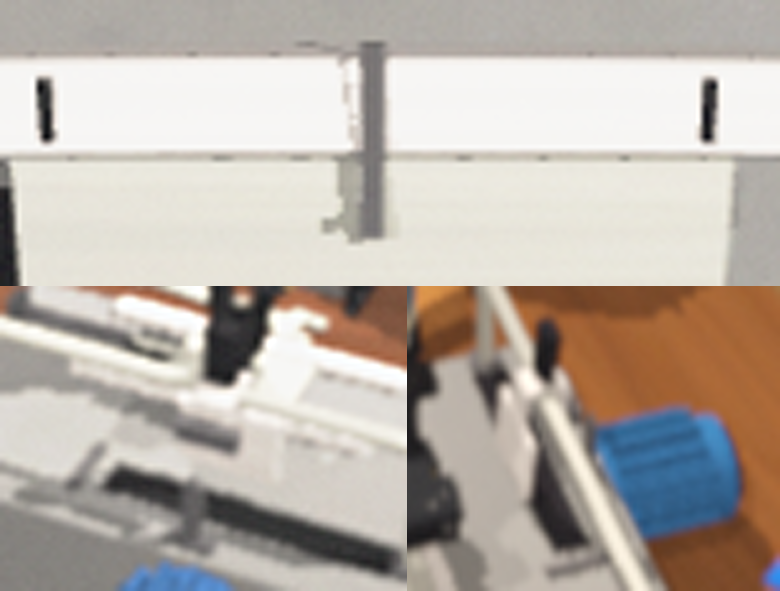

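The nib sits on the middle mark, halfway between the shut and open marks (372 px against a midpoint of 377, about 0.6 mm). The force of 7.1 N matches half travel. The hanger is still hanging level with the pointer, so I'm handing in.

```bash
python3 - <<'E'
from h import *
togo(.4912,.1277,.298,1.442)
print(robot.hand_in())
E
```

```text
t 19.1 pos [0.4912 0.1279 0.2988] phi 1.4433 F [-0.1 -6.   1.8] w 0.0157
shift units [-0.01  0.    0.03] turn units [-0.    0.02  0.01]
the job is handed in; nothing more can be done
None
```

I carried out the whole job in the order asked and handed it in at 19.1 s with no errors. The verdict is not reported back to me.

- **Hanger:** I took the rectangular-plate hanger off its stand and hooked it over the rail at the loading end. I then slid it along without lifting it and let go at about +38.8 mm along the rail. The pointer measured 38 to 40 mm. The hanger's balance weight seemed to sit at about 40.6 mm in the scene camera. That is probably because the camera sees it at an angle, so expect up to about 2 mm of disagreement.
- **Gate:** The gripper is holding the gate at half travel. It moved about 40.2 mm by arm position, while the picture puts the nib about 0.6 mm short of the midpoint between the shut and open marks. The spring pushed back with 6 to 7 N, close to the expected 7 N.
- **Everything else:** The disc hanger and the other loose items looked unmoved in the last picture.

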